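# Tap a seized window cell out of its holder

## Robot

A 7-joint arm with a two-finger parallel gripper is mounted at the origin on a cart in front of the work surface, level with it; the furniture and walls round the work are solid. World frame = base frame: x ahead of the robot, y to its left, z up, the work surface at z = 0. Lengths are in m, angles in rad, forces in N, time in s.
With the tool pointing down it reaches from about 0.4 to 0.85 m from the base axis. Payload 10.4 kg.
Tool frame: the origin (TCP) lies on the centre line of the jaws, within the pads' length; the fingertips stand 8 mm ahead of it and the grasp point (between the pads) lies 11 mm behind it (r.finger_overhang is the distance from the TCP to the fingertips, in m); z points along the fingers, y is the line along which they close (so a half turn about z gives the same grasp; the last joint's range is limited). The gripper opens to 87 mm and grips with 3 to 60 N. Pads are 19 mm wide; open, the fingers measure 117 mm over their backs; the gripper's body (75 mm by 190 mm) begins 51 mm behind the grasp point.
Start: joints at [-1.219, 0.332, -0.065, 1.46, 0.022, 1.35, -0.088], TCP at [0.229, 0.582, 0.231] pointing down, gripper open.
Joint ranges: [-2.6, 2.6], [-0.5, 2.12], [-1.47, 1.34], [0.16, 2.42], [-1.27, 4.41], [0.06, 2.06], [-2.6, 2.6]. Speed limits (rad/s): [2.22, 2.22, 2.79, 2.79, 3.14, 3.14, 3.14].

## Interface

Orientations are given as a unit quaternion [x, y, z, w].
In Python, from bench import r, vision gives the robot as it stands.
- The arm moves only by the tool drive_tool, never from a script. Its argument "series" is a list of rows, each a list of 2 entries, a list of its own where there are three numbers: the shift along the world's x, y, z in cm, then the turn about the world's z in degrees. A call has exactly 10 rows; each row shifts and turns the commanded pose from where the row before left it; what a row does not reach is not made up. A row lasts 1/8 s, in which the tool goes at most 62.5 mm and 10.7 degrees, less where a joint would pass 70% of its speed; a pose out of reach is approached as far as the arm can. A call with a gripper value outside its range is refused whole. "hand" is the closure, from 0 (fully open) to 1 (shut), set as the call begins (left out, the last holds). The fingers move at their own pace and stop on an object; "newtons" is the grip in N (left out, the last holds). Time passes only in rows, so rows that do not move let the fingers close, or fill a call up. It gives the time, the measured TCP pose, the force, the opening and the grip force at its end, in the units of the state.
- r.read_state(): the state, without advancing time (a new reading comes with each control period).
- vision.camera(name): name is "scene" or "side" or "wrist"; returns a dict with "color" (400x640x3 uint8, red, green, blue), "intrinsics" (3x3 intrinsics, pixels), "R" (3x3) and "t" (3): a world point X has camera coordinates R X + t; the wrist camera has in their place "mount" (4x4, takes a point from camera to tool coordinates, whose origin is the TCP and whose axes are the flange's). Camera axes: x right, y down, z forward; pixel columns grow to the right and rows downward; lengths in m; the calibration is good to about 2 mm. A picture is of the moment at which its call begins: read the wrist's pose just before it. There is no depth.
- r.close_job(): hands the job in; it is judged then, once.
The state is a dict: "time": time; "joint_positions": joint angles; "joint_vel": joint speeds; "joint_torque": joint torques, N m; "ee_pos": TCP position; "eef_rot": TCP orientation; "ft_force": force on the tool from outside, world axes, zero at the start; "torque": the same for the moment, N m; "width": finger opening in m; "grip_force": force on a finger pad.
Only numpy, scipy, OpenCV 4.12 (cv2) and the standard library are available. Lean on these libraries where they do the work, as an engineer would, in place of code of your own. Each camera call takes 0.05 s, during which the arm holds its last target. There are 200 camera calls.

## Task

The window cell has seized in its grey holder. Take the small upright mallet and loosen the cell with light downward taps (never as much as 20 N) on its two yellow lugs, one side and then the other in turn, until it lets go and drops flat onto the felt pad in the holder; then stand the mallet upright on its cork mat again. Keep off the glass window, touch the cell with nothing but the mallet, and leave the pots, the beaker and the green-capped bottle where they are.

Things in the scene. Friction and masses are not known exactly. Their poses are not given: they have to be found in the camera images.
- holder: Grey holder, fixed, 170 (y) x 90 (x) x 80 mm high, origin at the centre of its underside on the worktop. A slot of about 102 x 33 mm (y, x; its end play differs each time) through its upper 40 mm takes the cell; under it is a blue felt pad, top 7 mm above the origin. A sprung brass plunger in each end of the slot (height 72 mm) presses on the cell's end face and so holds it by friction.
- cell: Seized steel window cell, block 30 x 100 x 50 mm (x, y, z), about 0.3 kg, with a window and two yellow lugs on top. Origin at the centre of its underside, z up, y along the slot. Level at first, underside 32 to 40 mm above the holder's; 7 mm above it when it lies on the pad. An end lets go of its plunger when its lug top is down to about 83 mm above the worktop; it then drops loose.
- lug_left (a point): Centre of the flat top (28 x 20 mm in x, y) of the yellow lug at the cell's +y end, 34 mm from its middle, 64 mm above its underside. A slow push of about 4 to 9 N down on a lug slides that end only, the other staying as a pivot. Once it is 2 to 5 mm lower than the other lug (differs each time) the cell jams: the force shoots up within 1 mm or so; then change sides.
- lug_right (a point): The same on the yellow lug at the cell's -y end.
- cell_window: round window of the cell, dark rim 27 mm in diameter with a greenish glass dome, 6 mm high, on the block's top between the lugs; origin at the centre of its underside. It must not be pressed.
- mallet_handle (a point): Middle of the mallet's upright round wooden handle (20 mm in diameter, from 36 to 112 mm above the face; this point is 66 mm above it); z runs up the handle. Below it is the head, 35 mm in diameter, 36 mm high. The fingers can close just above the head. The mallet is loose, about 0.22 kg, and stands on its face on the cork mat.
- mallet_face (a point): Centre of the mallet's round flat rubber face (33 mm in diameter), its underside, with which it taps. A tap at 10 to 20 mm/s is light; a fast one is a hard blow.
- mallet: the mallet as a whole; origin at the centre of its face, z up the handle
- mallet_mat: round cork mat, fixed, 90 mm in diameter and 5 mm thick; origin at the centre of its underside on the worktop. The mallet stands on it at first, within 10 mm of its middle, and belongs there at the end.
- pot_yellow: sample pot with a yellow lid, loose, 48 mm wide, 56 tall, a bystander; origin at the centre of its underside
- pot_red: sample pot with a red lid, loose, 49 mm wide, 60 tall, a bystander; origin at the centre of its underside
- beaker: small glass beaker, loose, 53 mm wide, 68 tall, a bystander; origin at the centre of its underside
- vial: small bottle with a green cap, loose, 38 mm wide, 66 tall, a bystander; origin at the centre of its underside
Not all that is in view belongs to the job. What is meant by the mallet is not purple or turquoise, and is the smaller of those in its own colour.

How it is judged:
By the outcome, as a careful person would: the job done as asked, in the order asked, and still so for the second after the job is handed in, with the robot touching nothing.
It also fails if it takes over 70 s, if anything falls off the work surface, if the arm or the gripper's body presses on something with over 40 N, if the wrist force passes 120 N, or if a joint passes its speed limit or range.

## Working session

There is one attempt and no reset: what is moved stays moved. The work goes in short steps, Python scripts to look and compute and a tool call to move; the robot and the scene stay as the last step left them, time stands still between calls to the robot, and variables do not carry over. Pictures are saved under pics/ and viewed, at most 10 in all, crops included, and the job is handed in when it is done.

Besides the shell and the picture viewer there is one more tool, called after "Request:" by a JSON object that holds its "fn" and its "kwargs". drive_tool: Moves the arm, as the interface text tells. Its arguments: {"type":"object","properties":{"series":{"type":"array"},"hand":{"type":"number"},"newtons":{"type":"number"}},"required":["series"]}

```bash
ls; mkdir -p pics
cat > h.py <<'E'
import numpy as np, cv2
from bench import r, vision
def snap(name,fn):
    s=r.read_state(); c=vision.camera(name)
    cv2.imwrite(f'pics/{fn}.png',cv2.cvtColor(c['color'],cv2.COLOR_RGB2BGR))
    if name=='wrist':
        from scipy.spatial.transform import Rotation as Ro
        T=np.eye(4);T[:3,:3]=Ro.from_quat(s['eef_rot']).as_matrix();T[:3,3]=s['ee_pos']
        M=T@np.array(c['mount']); R=M[:3,:3].T; t=-R@M[:3,3]
    else: R,t=np.array(c['R']),np.array(c['t'])
    np.savez(f'pics/{fn}.npz',K=c['intrinsics'],R=R,t=t,img=c['color'])
def load(fn): return np.load(f'pics/{fn}.npz')
def ray(fn,uv):
    d=load(fn); C=-d['R'].T@d['t']; v=d['R'].T@np.linalg.inv(d['K'])@[uv[0],uv[1],1]; return C,v
def atz(fn,uv,z):
    C,v=ray(fn,uv); return C+v*(z-C[2])/v[2]
def tri(*obs):
    A=np.zeros((3,3));b=np.zeros(3)
    for fn,uv in obs:
        C,v=ray(fn,uv);v=v/np.linalg.norm(v);P=np.eye(3)-np.outer(v,v);A+=P;b+=P@C
    return np.linalg.solve(A,b)
def proj(fn,X):
    d=load(fn);p=d['K']@(d['R']@np.array(X)+d['t']);return p[:2]/p[2]
E
python3 - <<'E'
from h import *
snap('scene','sc0');snap('side','sd0')
for f in('sc0','sd0'):
    d=load(f);print(f,-d['R'].T@d['t'],d['K'][0,0])
print(r.read_state())
E
```

```text
pics
sc0 [ 0.14948666 -0.31808871  0.70810331] 368.78411965129385
sd0 [ 0.21401106 -0.58642414  0.85365105] 378.2143640164354
{'time': 0.1, 'joint_positions': array([-1.2186015 ,  0.3327838 , -0.06473535,  1.4608463 ,  0.02158668,
        1.34991022, -0.0885202 ]), 'joint_vel': array([-0.00066595, -0.00079133,  0.0008597 , -0.00124902, -0.00217953,
       -0.00098582, -0.00085525]), 'joint_torque': array([ 8.62697507e-04, -6.24541783e+01,  2.41169496e-02, -3.90717781e+01,
       -6.13735174e-02,  3.63995216e-02,  8.14629311e-05]), 'ee_pos': array([0.22865696, 0.58130945, 0.22985439]), 'eef_rot': array([ 1.86288085e-01,  9.82494965e-01, -6.18268992e-04, -1.00542110e-04]), 'ft_force': array([ 0.3652724 , -0.64441991, -0.45239579]), 'torque': array([ 0.00842422, -0.00407678,  0.0460864 ]), 'grip_force': 0.0, 'width': 0.08745648120625787}
```

View pics/sc0.png

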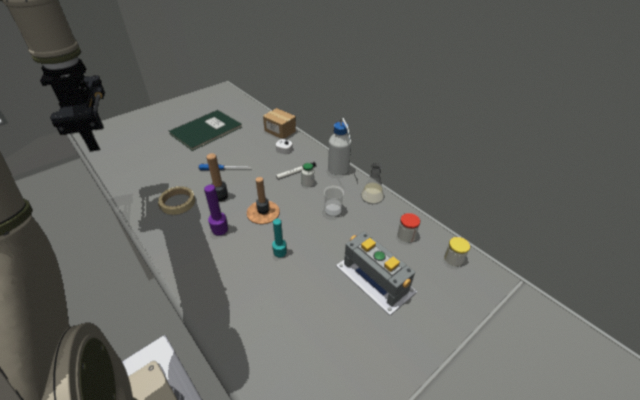

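View pics/sd0.png

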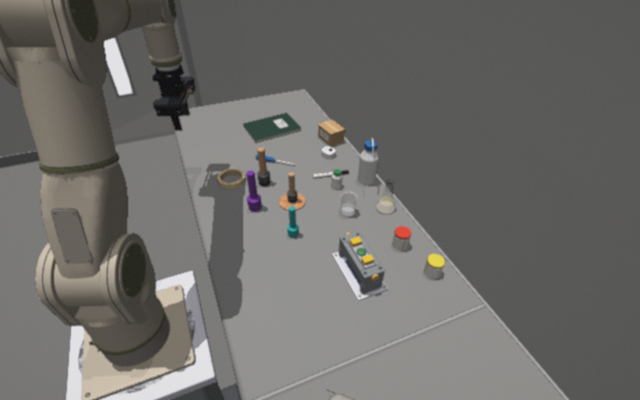

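Candidates for the mallet in the scene view: purple (217,212), turquoise (279,240), a tall wooden one (216,178), and a smaller wooden one standing on the cork mat (262,197). By the description it is the last, at (292,190) in the side view. The holder is at about (378,265) in scene and (360,260) in side. I'll check this in one close crop.

Run:
```python
from h import *
a=load('sc0')['img'][150:310,190:430];b=load('sd0')['img'][150:310,230:400]
f=lambda i,w,h:cv2.resize(i,(w,h),interpolation=cv2.INTER_CUBIC)
o=np.hstack([f(a,240*2,320)]);
p=np.vstack([np.hstack([f(load('sc0')['img'][165:235,230:300],400,400)[:300],np.zeros((300,0,3),np.uint8),f(load('sd0')['img'][165:235,257:327],400,400)[:300]]),
 np.hstack([f(load('sc0')['img'][230:305,335:435],400,300),f(load('sd0')['img'][230:305,315:415],400,300)])])
cv2.imwrite('pics/crop0.png',p[:,:,::-1])
```

```text
(no output)
```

View pics/crop0.png

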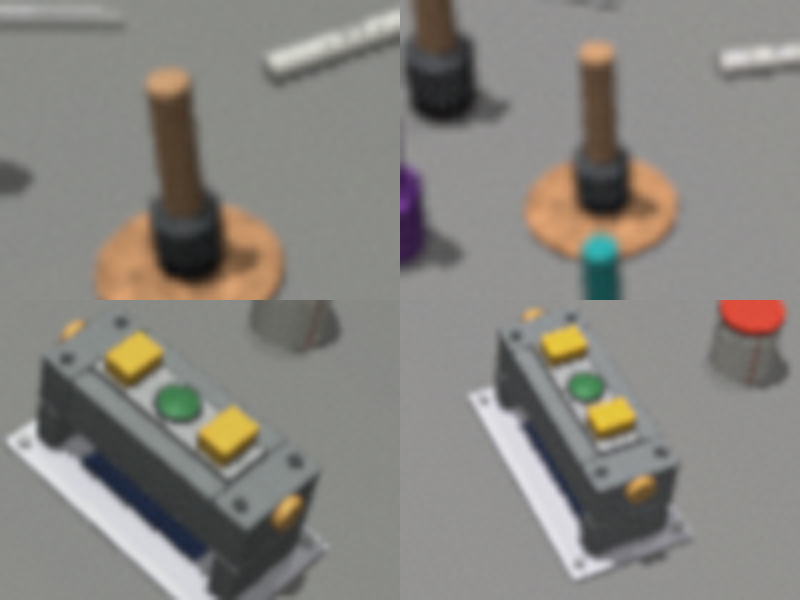

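The crop confirms it: a smaller wooden mallet with a black head on the cork mat, handle top at scene (259.4,178.6) and side (291.5,173.8). The lug tops are at scene (368.4,242.7) and (392,262.4), and side (355.7,240.3) and (367.7,258.2).

Run:
```python
from h import *
np.set_printoptions(precision=4,suppress=True)
m=tri(('sc0',(259.2,178.4)),('sd0',(291.4,173.7)))
print('mtop',m, 'at z.117',atz('sc0',(259.2,178.4),.117),atz('sd0',(291.4,173.7),.117))
mat=[('sc0',(230+190/5.714,165+257/5.714)),('sd0',(257+201/5.714,165+207/5.714))]
print('mat',[atz(f,u,.005) for f,u in mat])
for n,a,b in(('L',(368.4,242.7),(355.7,240.3)),('R',(392,262.4),(367.7,258.2))):
    print(n,tri(('sc0',a),('sd0',b)),atz('sc0',a,.1),atz('sd0',b,.1))
for n,a in(('yel',(459,244)),('red',(410,221))): print(n,atz('sc0',a,.058))
for n,a in(('beak',(333,213)),('vial',(307,184)),('tallm base',(219,197)),('purple base',(218,230)),('turq base',(280,253))): print(n,atz('sc0',a,0))
```

```text
mtop [0.5081 0.3286 0.1142] at z.117 [0.5068 0.3262 0.117 ] [0.5067 0.3246 0.117 ]
mat [array([0.5072, 0.327 , 0.005 ]), array([0.5033, 0.3198, 0.005 ])]
L [0.5798 0.0117 0.0944] [0.5768 0.0096 0.1   ] [0.5762 0.0064 0.1   ]
R [ 0.58   -0.0563  0.0938] [ 0.5757 -0.0589  0.1   ] [ 0.577  -0.0607  0.1   ]
yel [ 0.7648 -0.1046  0.058 ]
red [0.7357 0.0158 0.058 ]
beak [0.6497 0.2    0.    ]
vial [0.6723 0.341  0.    ]
tallm base [0.4424 0.4567 0.    ]
purple base [0.377  0.3444 0.    ]
turq base [0.4561 0.179  0.    ]
```

Request:
{"fn": "drive_tool", "kwargs": {"series": [[[3,-2.8,0],0],[[3,-2.8,0],0],[[3,-2.8,0],0],[[3,-2.8,0],0],[[3,-2.8,0],0],[[3,-2.8,0],0],[[3,-2.8,0],0],[[3,-2.8,0],0],[[3,-2.8,0],0],[[0.8,-0.4,0],0]], "hand": 0}}

```text
time: 1.35
ee_pos: [0.5089, 0.3225, 0.2302]
eef_rot: [0.189, 0.982, -0.001, 0.0]
ft_force: [-0.7, 0.2, 0.6]
width: 0.0872
grip_force: 0.0
```

Run:
```python
from h import *
snap('wrist','w1');s=r.read_state();print(s['ee_pos'],s['ft_force'],s['eef_rot'])
print(proj('w1',[.507,.325,.117]),proj('w1',[.507,.325,.005]))
```

```text
[0.50860524 0.32347916 0.23015844] [-0.57397658 -1.14784312 -0.06317491] [ 1.88025981e-01  9.82163936e-01 -4.56913491e-04  1.54160789e-04]
[318.1575489  192.11361589] [317.82700944 168.92658794]
```

View pics/w1.png

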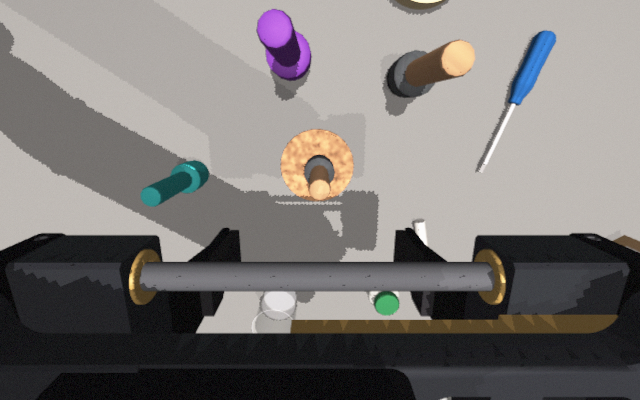

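The wrist view shows the mallet upright on the mat, handle top at (319,188) and mat centre at about (317,164). The fingers straddle the handle line.

Run:
```python
from h import *
print(atz('w1',(319,188),.117),atz('w1',(317,164.5),.005))
d=load('w1')['img'].astype(int)
k=(d[:,:,0]-d[:,:,2]>60); k[:120]=0;k[210:]=0;k[:,:270]=0;k[:,365:]=0
k8=k.astype(np.uint8); c=cv2.convexHull(np.argwhere(k8)[:,::-1].astype(np.int32)); print(cv2.boundingRect(c))
```

```text
[0.5037727  0.32709257 0.117     ] [0.50149574 0.32610248 0.005     ]
(281, 129, 73, 72)
```

Request:
{"fn": "drive_tool", "kwargs": {"series": [[[-0.2,0.1,-2.5],0],[[-0.1,0.1,-2.5],0],[[-0.1,0.1,-2.5],0],[[0,0,-2.5],0],[[0,0,-2.5],0],[[0,0,-2],0],[[0,0,-1.5],0],[[0,0,-0.6],0],[[0,0,0],0],[[0,0,0],0]]}}

```text
time: 2.65
ee_pos: [0.5032, 0.329, 0.0654]
eef_rot: [0.186, 0.982, 0.001, 0.0]
ft_force: [-0.7, -0.2, 0.8]
width: 0.0872
grip_force: 0.0
```

Request:
{"fn": "drive_tool", "kwargs": {"series": [[[0,0,0],0],[[0,0,0],0],[[0,0,0],0],[[0,0,0],0],[[0,0,0],0],[[0,0,0],0],[[0,0,0],0],[[0,0,0],0],[[0,0,0],0],[[0,0,0],0]], "hand": 1, "newtons": 40}}

```text
time: 3.9
ee_pos: [0.5027, 0.3285, 0.0645]
eef_rot: [0.186, 0.982, -0.0, -0.0]
ft_force: [-0.1, -0.6, -0.2]
width: 0.0194
grip_force: 40.0
```

Request:
{"fn": "drive_tool", "kwargs": {"series": [[[0,0,2],0],[[0,0,4],0],[[0,0,4],0],[[0.5,-2,3.5],0],[[1,-4.5,1],0],[[1.5,-6,0],0],[[1.5,-6,0],0],[[1.5,-6,0],0],[[1,-4.5,0],0],[[0.5,-2.6,0],0]]}}

```text
time: 5.15
ee_pos: [0.5778, 0.0094, 0.2095]
eef_rot: [0.188, 0.982, -0.0, 0.0]
ft_force: [0.5, 0.3, -1.2]
width: 0.0193
grip_force: 40.0
```

Run:
```python
from h import *
snap('wrist','w2');s=r.read_state();print(s['time'],s['ee_pos'],s['ft_force'],s['width'])
snap('scene','sc2');snap('side','sd2')
f=lambda i:cv2.resize(i,None,fx=4,fy=4,interpolation=cv2.INTER_CUBIC)
sc=load('sc2')['img'][205:305,335:435];sd=load('sd2')['img'][205:305,305:405]
cv2.imwrite('pics/m2.png',np.hstack([f(sc),f(sd)])[:,:,::-1])
```

```text
5.2 [0.57811647 0.00606336 0.20951654] [-1.4781701  -4.44132936 -2.67966847] 0.019251965385028234
```

View pics/w2.png

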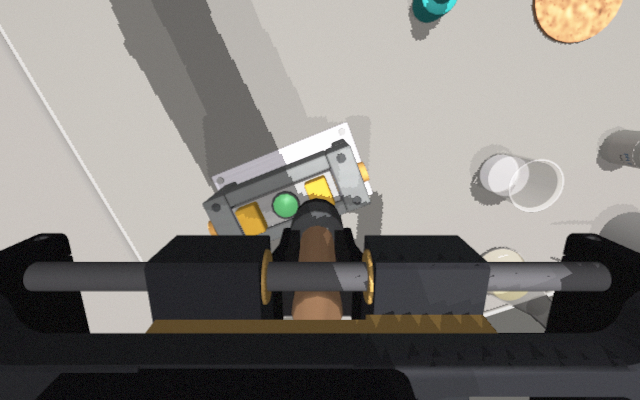

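View pics/m2.png

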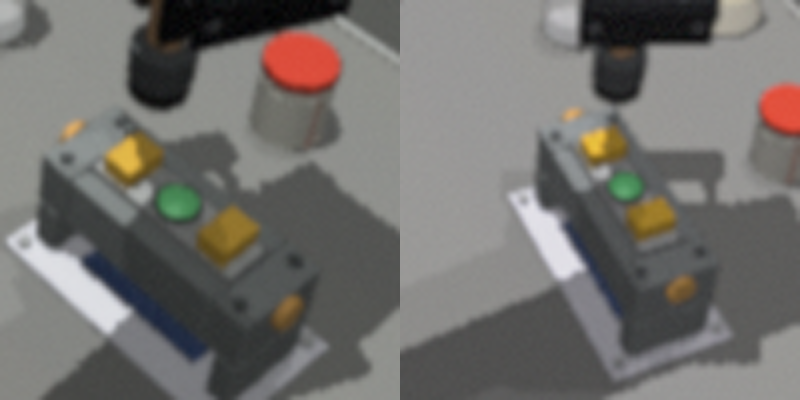

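The mallet hangs straight in the grip over the cell. Its face centre is at about scene (375.2,227.5) and side (359.2,227). In the wrist view the left lug is at (318,188), the window at (286,205) and the right lug at (250,219).

Run:
```python
from h import *
np.set_printoptions(precision=4,suppress=True)
print('face',tri(('sc2',(375.2,227.5)),('sd2',(359.2,227))),[atz(f,u,.15) for f,u in(('sc2',(375.2,227.5)),('sd2',(359.2,227)))])
# right lug/window from wrist image, left lug by colour
for z in(.096,.104): print(z,atz('w2',(250,219),z),atz('w2',(318,186),z),'win',atz('w2',(286,205),z-.01))
# window green centroid in all views
for f in('sc2','sd2','sc0','sd0','w2'):
    d=load(f)['img'].astype(int); k=((d[:,:,1]-d[:,:,0]>30)&(d[:,:,1]-d[:,:,2]>10)).astype(np.uint8)
    n,_,st,c=cv2.connectedComponentsWithStats(k)
    for i in range(1,n):
        if st[i,4]>15: print(f,c[i],st[i,4],atz(f,c[i],.092))
s=r.read_state();print(s['ee_pos'])
```

```text
face [ 0.5777 -0.0009  0.1568] [array([0.5824, 0.0025, 0.15  ]), array([0.5816, 0.0053, 0.15  ])]
0.096 [ 0.5765 -0.0552  0.096 ] [0.5707 0.0139 0.096 ] win [ 0.5789 -0.0215  0.086 ]
0.104 [ 0.5745 -0.0525  0.104 ] [0.5689 0.0146 0.104 ] win [ 0.5769 -0.0198  0.094 ]
sc2 [307.5556 165.7593] 54 [0.6544 0.3147 0.092 ]
sc2 [379.0649 255.1818] 77 [ 0.5747 -0.025   0.092 ]
sd2 [337.1667 171.5833] 36 [0.6612 0.3105 0.092 ]
sd2 [360.96 251.06] 50 [ 0.5757 -0.0269  0.092 ]
sc0 [307.4717 165.7925] 53 [0.6541 0.3147 0.092 ]
sc0 [379.2353 255.2794] 68 [ 0.5748 -0.0255  0.092 ]
sd0 [337.1667 171.5833] 36 [0.6612 0.3105 0.092 ]
sd0 [360.975 251.35 ] 40 [ 0.5753 -0.0278  0.092 ]
w2 [285.2878 205.1151] 469 [ 0.5773 -0.0209  0.092 ]
[0.5777 0.0109 0.2094]
```

Request:
{"fn": "drive_tool", "kwargs": {"series": [[[-0.1,0.2,-0.5],0],[[-0.1,0.2,-1],0],[[-0.1,0,-1],0],[[0,0,-0.6],0],[[0,0,-0.4],0],[[0,0,-0.2],0],[[0,0,-0.15],0],[[0,0,-0.15],0],[[0,0,-0.15],0],[[0,0,-0.15],0]]}}

```text
time: 6.55
ee_pos: [0.5748, 0.0166, 0.1665]
eef_rot: [0.186, 0.982, 0.0, 0.0]
ft_force: [0.0, 0.7, -1.4]
width: 0.0192
grip_force: 40.0
```

Request:
{"fn": "drive_tool", "kwargs": {"series": [[[0,0,-0.08],0],[[0,0,-0.08],0],[[0,0,-0.08],0],[[0,0,-0.08],0],[[0,0,-0.08],0],[[0,0,0],0],[[0,0,0],0],[[0,0,0],0],[[0,0,0],0],[[0,0,0],0]]}}

```text
time: 7.8
ee_pos: [0.5748, 0.0167, 0.1626]
eef_rot: [0.186, 0.982, 0.0, 0.0]
ft_force: [0.3, 0.1, -2.1]
width: 0.0196
grip_force: 40.0
```

Request:
{"fn": "drive_tool", "kwargs": {"series": [[[0,0,-0.1],0],[[0,0,-0.1],0],[[0,0,0],0],[[0,0,0],0],[[0,0,0],0],[[0,0,0],0],[[0,0,0],0],[[0,0,0],0],[[0,0,0],0],[[0,0,0],0]]}}

```text
time: 9.05
ee_pos: [0.5748, 0.0166, 0.1606]
eef_rot: [0.186, 0.982, 0.0, -0.0]
ft_force: [-0.4, -0.0, -2.4]
width: 0.0191
grip_force: 40.0
```

Run:
```python
from h import *
print(np.mean([r.read_state()['ft_force'] for _ in range(5)],0),r.read_state()['ee_pos'])
```

```text
[-0.37067115 -0.0352776  -2.36502699] [0.57480572 0.01662718 0.1605756 ]
```

Request:
{"fn": "drive_tool", "kwargs": {"series": [[[0,0,0],0],[[0,0,-0.05],0],[[0,0,-0.05],0],[[0,0,-0.05],0],[[0,0,-0.05],0],[[0,0,-0.05],0],[[0,0,0],0],[[0,0,0],0],[[0,0,0],0],[[0,0,0],0]]}}

```text
time: 10.3
ee_pos: [0.5748, 0.0166, 0.1581]
eef_rot: [0.186, 0.982, 0.0, 0.0]
ft_force: [0.3, 0.1, -2.3]
width: 0.019
grip_force: 40.0
```

Face is at about 98.5 mm with no contact yet.

Request:
{"fn": "drive_tool", "kwargs": {"series": [[[0,0,0],0],[[0,0,0],0],[[0,0,0],0],[[0,0,-0.05],0],[[0,0,-0.05],0],[[0,0,-0.05],0],[[0,0,-0.05],0],[[0,0,-0.05],0],[[0,0,0],0],[[0,0,0],0]]}}

```text
time: 11.55
ee_pos: [0.5749, 0.0167, 0.1558]
eef_rot: [0.186, 0.982, 0.0, 0.0]
ft_force: [-1.2, -0.6, 2.1]
width: 0.0194
grip_force: 40.0
```

Request:
{"fn": "drive_tool", "kwargs": {"series": [[[0,0,-0.05],0],[[0,0,-0.05],0],[[0,0,-0.05],0],[[0,0,0],0],[[0,0,0],0],[[0,0,0],0],[[0,0,0],0],[[0,0,0],0],[[0,0,0],0],[[0,0,0],0]]}}

```text
time: 12.8
ee_pos: [0.575, 0.017, 0.1542]
eef_rot: [0.186, 0.983, 0.0, 0.0]
ft_force: [0.1, 3.5, 4.4]
width: 0.0191
grip_force: 40.0
```

Request:
{"fn": "drive_tool", "kwargs": {"series": [[[0,0,0.5],0],[[0,-1,0.5],0],[[0,-3,0],0],[[0,-2.4,0],0],[[0,-1,-0.4],0],[[0,0,-0.2],0],[[0,0,-0.15],0],[[0,0,-0.05],0],[[0,0,0],0],[[0,0,0],0]]}}

```text
time: 14.05
ee_pos: [0.5749, -0.057, 0.1561]
eef_rot: [0.186, 0.983, 0.0, 0.0]
ft_force: [-0.1, 0.2, -1.6]
width: 0.019
grip_force: 40.0
```

Run:
```python
from h import *
snap('scene','sc3');snap('side','sd3')
f=lambda i:cv2.resize(i,None,fx=4,fy=4,interpolation=cv2.INTER_CUBIC)
sc=load('sc3')['img'][205:305,335:435];sd=load('sd3')['img'][205:305,305:405]
cv2.imwrite('pics/m3.png',np.hstack([f(sc),f(sd)])[:,:,::-1])
s=r.read_state();print(s['time'],s['ee_pos'],s['ft_force'],s['width'])
```

```text
14.15 [ 0.57484378 -0.05724792  0.15610563] [ 0.08509459 -0.3288311  -2.22759961] 0.01927259738626498
```

View pics/m3.png

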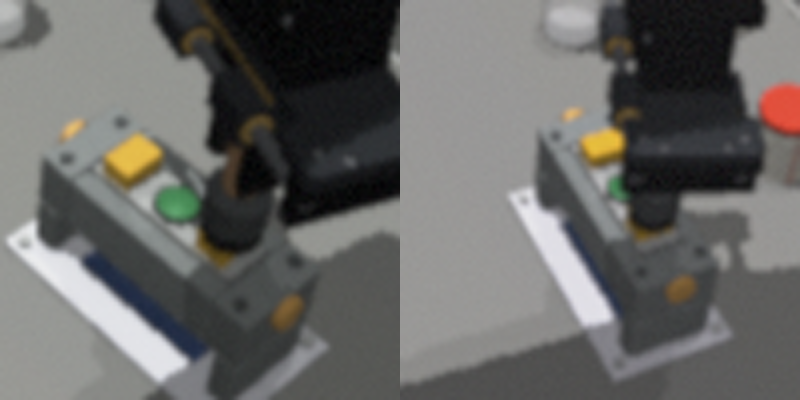

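The picture shows the mallet face squarely over the right lug at scene crop (236,240), clear of the green window at (178,203).

Request:
{"fn": "drive_tool", "kwargs": {"series": [[[0,0,-0.06],0],[[0,0,-0.06],0],[[0,0,-0.06],0],[[0,0,-0.06],0],[[0,0,-0.06],0],[[0,0,-0.06],0],[[0,0,0],0],[[0,0,0],0],[[0,0,0],0],[[0,0,0],0]]}}

```text
time: 15.4
ee_pos: [0.5749, -0.0577, 0.1526]
eef_rot: [0.186, 0.982, -0.0, 0.0]
ft_force: [-0.0, -2.8, 4.8]
width: 0.0192
grip_force: 40.0
```

Request:
{"fn": "drive_tool", "kwargs": {"series": [[[0,0,0.6],0],[[0,1.7,0.4],0],[[0,4,0],0],[[0,1.7,-0.45],0],[[0,0,-0.25],0],[[0,0,-0.1],0],[[0,0,-0.1],0],[[0,0,-0.1],0],[[0,0,-0.1],0],[[0,0,-0.1],0]]}}

```text
time: 16.65
ee_pos: [0.5751, 0.0165, 0.1508]
eef_rot: [0.186, 0.982, 0.0, 0.0]
ft_force: [-0.3, -1.1, 3.5]
width: 0.0192
grip_force: 40.0
```

Request:
{"fn": "drive_tool", "kwargs": {"series": [[[0,0,0.6],0],[[0,-1.7,0.4],0],[[0,-4,0],0],[[0,-1.7,-0.45],0],[[0,0,-0.25],0],[[0,0,-0.1],0],[[0,0,-0.1],0],[[0,0,-0.1],0],[[0,0,-0.1],0],[[0,0,-0.1],0]]}}

```text
time: 17.9
ee_pos: [0.5751, -0.0573, 0.1488]
eef_rot: [0.186, 0.983, 0.0, 0.0]
ft_force: [-1.7, -1.0, 4.1]
width: 0.0192
grip_force: 40.0
```

Request:
{"fn": "drive_tool", "kwargs": {"series": [[[0,0,0.6],0],[[0,1.7,0.4],0],[[0,4,0],0],[[0,1.7,-0.45],0],[[0,0,-0.25],0],[[0,0,-0.1],0],[[0,0,-0.1],0],[[0,0,-0.1],0],[[0,0,-0.1],0],[[0,0,-0.1],0]]}}

```text
time: 19.15
ee_pos: [0.575, 0.0165, 0.1467]
eef_rot: [0.186, 0.982, 0.0, 0.0]
ft_force: [-1.1, 0.3, 2.0]
width: 0.0192
grip_force: 40.0
```

Request:
{"fn": "drive_tool", "kwargs": {"series": [[[0,0,0.6],0],[[0,-1.7,0.4],0],[[0,-4,0],0],[[0,-1.7,-0.45],0],[[0,0,-0.25],0],[[0,0,-0.1],0],[[0,0,-0.1],0],[[0,0,-0.1],0],[[0,0,-0.1],0],[[0,0,-0.1],0]]}}

```text
time: 20.4
ee_pos: [0.5751, -0.0571, 0.1447]
eef_rot: [0.186, 0.983, 0.0, 0.0]
ft_force: [-0.4, -0.1, 2.2]
width: 0.0189
grip_force: 40.0
```

Request:
{"fn": "drive_tool", "kwargs": {"series": [[[0,0,0.6],0],[[0,1.7,0.4],0],[[0,4,0],0],[[0,1.7,-0.45],0],[[0,0,-0.25],0],[[0,0,-0.1],0],[[0,0,-0.1],0],[[0,0,-0.1],0],[[0,0,-0.1],0],[[0,0,-0.1],0]]}}

```text
time: 21.65
ee_pos: [0.575, 0.0165, 0.1426]
eef_rot: [0.186, 0.982, 0.0, 0.0]
ft_force: [-0.8, -1.2, 4.2]
width: 0.0192
grip_force: 40.0
```

Request:
{"fn": "drive_tool", "kwargs": {"series": [[[0,0,0.6],0],[[0,-1.7,0.4],0],[[0,-4,0],0],[[0,-1.7,-0.45],0],[[0,0,-0.25],0],[[0,0,-0.1],0],[[0,0,-0.1],0],[[0,0,-0.1],0],[[0,0,-0.1],0],[[0,0,0],0]]}}

```text
time: 22.9
ee_pos: [0.5747, -0.0573, 0.1414]
eef_rot: [0.186, 0.983, 0.0, -0.0]
ft_force: [-0.3, 0.2, -1.9]
width: 0.0189
grip_force: 40.0
```

Request:
{"fn": "drive_tool", "kwargs": {"series": [[[0,0,0.6],0],[[0,1.7,0.4],0],[[0,4,0],0],[[0,1.7,-0.45],0],[[0,0,-0.25],0],[[0,0,-0.1],0],[[0,0,-0.08],0],[[0,0,-0.08],0],[[0,0,-0.08],0],[[0,0,0],0]]}}

```text
time: 24.15
ee_pos: [0.5748, 0.0165, 0.141]
eef_rot: [0.186, 0.982, 0.0, -0.0]
ft_force: [-0.2, -0.1, -1.6]
width: 0.0193
grip_force: 40.0
```

Request:
{"fn": "drive_tool", "kwargs": {"series": [[[0,0,1.5],0],[[0,0,3.5],0],[[-0.2,1,3],0],[[-0.8,3.5,1],0],[[-1.2,5,0],0],[[-1.4,6,0],0],[[-1.4,6,0],0],[[-1.2,5,0],0],[[-0.7,3.2,0],0],[[-0.3,1.5,0],0]]}}

```text
time: 25.4
ee_pos: [0.5021, 0.3307, 0.232]
eef_rot: [0.185, 0.983, 0.0, 0.0]
ft_force: [0.8, -0.4, -2.5]
width: 0.0191
grip_force: 40.0
```

Run:
```python
from h import *
snap('scene','sc4');snap('side','sd4')
f=lambda i:cv2.resize(i,None,fx=4,fy=4,interpolation=cv2.INTER_CUBIC)
a=load('sc4')['img'];b=load('sd4')['img']
cv2.imwrite('pics/m4.png',np.vstack([np.hstack([f(a[230:300,335:435]),f(b[230:300,305:405])]),np.hstack([f(a[160:230,210:310]),f(b[160:230,245:345])])])[:,:,::-1])
s=r.read_state();print(s['time'],s['ee_pos'],s['ft_force'],s['width'])
```

```text
25.5 [0.50251093 0.32965651 0.2315423 ] [-0.73622973 -0.22292573 -2.64704582] 0.019075776556024354
```

View pics/m4.png

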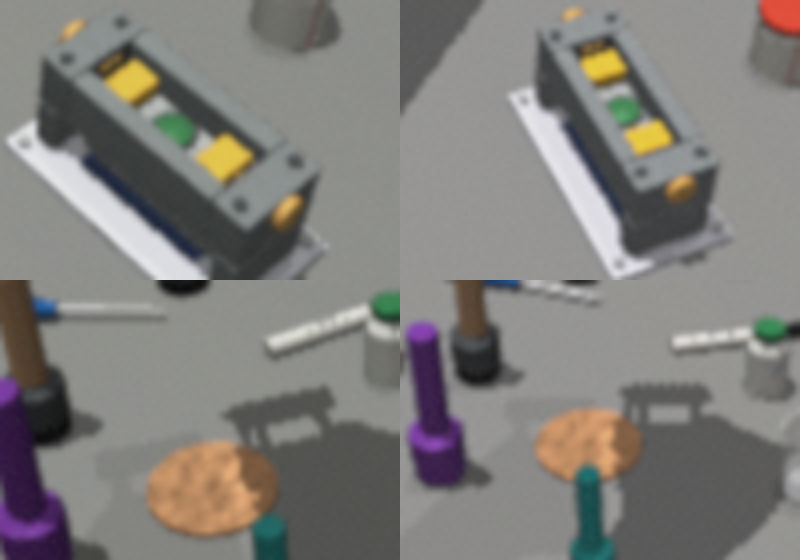

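Both lugs now sit below the holder top, at scene crop (131,82) and (225,157). The mat is empty, with its centre at scene (263,211.8) and side (292,201.2).

Run:
```python
from h import *
np.set_printoptions(precision=4,suppress=True)
print('mat',atz('sc4',(263.1,211.8),.005),atz('sd4',(292,201.2),.005))
for a,b in(((368,250),(355.7,246.5)),((391.3,269),(367,264))):
    print(tri(('sc4',a),('sd4',b)),atz('sc4',a,.071),atz('sd4',b,.071))
for f in('sc0','sc4','sd0','sd4'):
    d=load(f)['img'].astype(int); k=((d[:,:,0]-d[:,:,2]>90)&(d[:,:,1]-d[:,:,2]>80)).astype(np.uint8)
    n,_,st,c=cv2.connectedComponentsWithStats(k)
    print(f,[(c[i].round(1).tolist(),int(st[i,4])) for i in range(1,n) if st[i,4]>15])
```

```text
mat [0.5029 0.3213 0.005 ] [0.5028 0.3201 0.005 ]
[0.5817 0.0112 0.0688] [0.5811 0.0108 0.071 ] [0.5798 0.0087 0.071 ]
[ 0.5787 -0.0591  0.0746] [ 0.5816 -0.0573  0.071 ] [ 0.58   -0.0571  0.071 ]
sc0 [([459.4, 244.3], 224), ([368.1, 243.1], 77), ([391.8, 262.3], 89)]
sc4 [([459.3, 244.3], 227), ([367.6, 249.7], 71), ([390.7, 268.8], 78)]
sd0 [([355.5, 240.2], 52), ([367.3, 258.4], 60), ([435.6, 260.2], 170)]
sd4 [([355.3, 245.9], 55), ([435.6, 260.2], 170), ([366.9, 263.9], 54)]
```

The lugs are level at about 71 mm, so the cell lies flat on the pad. Next I set the mallet down.

Request:
{"fn": "drive_tool", "kwargs": {"series": [[[0,-0.2,-2],0],[[0,-0.2,-3],0],[[0,0,-3],0],[[0,0,-3],0],[[0,0,-2.5],0],[[0,0,-1.5],0],[[0,0,-0.8],0],[[0,0,-0.4],0],[[0,0,-0.1],0],[[0,0,0],0]]}}

```text
time: 26.75
ee_pos: [0.5031, 0.3249, 0.0686]
eef_rot: [0.186, 0.983, 0.0, 0.0]
ft_force: [-0.7, 0.1, -2.0]
width: 0.0192
grip_force: 40.0
```

Request:
{"fn": "drive_tool", "kwargs": {"series": [[[0,0,-0.05],0],[[0,0,-0.05],0],[[0,0,-0.05],0],[[0,0,-0.05],0],[[0,0,-0.05],0],[[0,0,-0.05],0],[[0,0,0],0],[[0,0,0],0],[[0,0,0],0],[[0,0,0],0]]}}

```text
time: 28.0
ee_pos: [0.5028, 0.3246, 0.0651]
eef_rot: [0.186, 0.982, 0.0, 0.0]
ft_force: [0.5, -0.1, -2.4]
width: 0.0195
grip_force: 40.0
```

Request:
{"fn": "drive_tool", "kwargs": {"series": [[[0,0,-0.03],0],[[0,0,-0.03],0],[[0,0,-0.03],0],[[0,0,0],0],[[0,0,0],0],[[0,0,0],0],[[0,0,0],0],[[0,0,0],0],[[0,0,0],0],[[0,0,0],0]]}}

```text
time: 29.25
ee_pos: [0.5029, 0.3247, 0.0645]
eef_rot: [0.186, 0.982, 0.0, 0.0]
ft_force: [-2.1, -1.5, 4.7]
width: 0.0189
grip_force: 40.0
```

Request:
{"fn": "drive_tool", "kwargs": {"series": [[[0,0,0.02],0],[[0,0,0],0],[[0,0,0],0],[[0,0,0],0],[[0,0,0],0],[[0,0,0],0],[[0,0,0],0],[[0,0,0],0],[[0,0,0],0],[[0,0,0],0]], "newtons": 5}}

```text
time: 30.5
ee_pos: [0.5028, 0.3247, 0.0644]
eef_rot: [0.186, 0.982, 0.0, 0.0]
ft_force: [1.0, 0.3, -0.2]
width: 0.0198
grip_force: 5.0
```

Request:
{"fn": "drive_tool", "kwargs": {"series": [[[0,0,0],0],[[0,0,0],0],[[0,0,0],0],[[0,0,0],0],[[0,0,0],0],[[0,0,0],0],[[0,0,0],0],[[0,0,0],0],[[0,0,0],0],[[0,0,0],0]], "hand": 0}}

```text
time: 31.75
ee_pos: [0.5028, 0.3246, 0.0644]
eef_rot: [0.186, 0.982, 0.0, -0.0]
ft_force: [-0.1, -1.6, -0.9]
width: 0.0867
grip_force: 0.0
```

Request:
{"fn": "drive_tool", "kwargs": {"series": [[[0,0,1],0],[[0,0,2],0],[[0,0,3],0],[[0,0,3],0],[[0,0,3],0],[[0,0,3],0],[[0,0,2],0],[[0,0,1],0],[[0,0,0],0],[[0,0,0],0]]}}

```text
time: 33.0
ee_pos: [0.5024, 0.3244, 0.2434]
eef_rot: [0.186, 0.982, -0.0, -0.0]
ft_force: [0.2, -0.4, 0.3]
width: 0.0873
grip_force: 0.0
```

Run:
```python
from h import *
snap('wrist','w5');snap('scene','sc5')
a=load('sc5')['img'][140:310,200:480];b=load('w5')['img'][40:320,100:540]
cv2.imwrite('pics/m5.png',np.vstack([cv2.resize(a,(560,340)),cv2.resize(b,(560,260))])[:,:,::-1])
s=r.read_state();print(s['time'],s['ee_pos'],s['ft_force'])
```

```text
33.1 [0.50243434 0.32440944 0.2433908 ] [-0.13127958  0.05468976 -0.60295717]
```

View pics/m5.png

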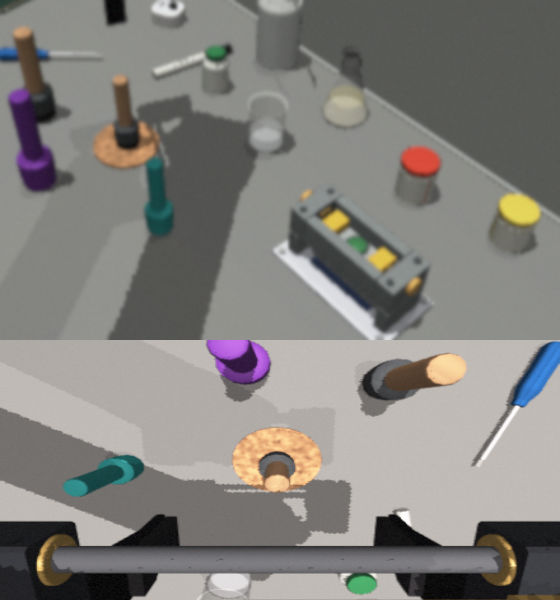

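The mallet stands upright in the middle of the mat, at crop (277,465). The cell is down in the holder and the bystanders are where they were.

```bash
python3 -c "
from h import *
print(r.close_job())"
```

```text
the job is handed in; nothing more can be done
None
```

I loosened the cell with light alternating taps until it dropped flat onto the felt pad, stood the mallet upright back on its cork mat, and handed in the job at about 33 s. The highest tap force I read was about 7 N, though force was only sampled at the end of each move.

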